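# Spin down the loose wing nut on the mail caddy

### The arm

A 7-joint arm with a two-finger parallel gripper is mounted at the origin on the work surface. World frame = base frame: x ahead of the robot, y to its left, z up, the work surface at z = 0. Lengths are in m, angles in rad, forces in N, time in s.
With the tool pointing down it reaches from about 0.425 to 0.875 m from the base axis. Payload 4.7 kg.
Tool frame: the origin (TCP) lies at the very end of the fingers, on their centre line; the grasp point (between the pads) lies 19 mm behind it; z points along the fingers, y is the direction in which the jaws open and shut (so a half turn about z gives the same grasp; the last joint's range is limited). The gripper opens to 85 mm and grips with 20 to 120 N. Pads are 22 mm wide; open, the fingers measure 114 mm over their backs; the gripper's body (76 mm by 85 mm) begins 54 mm behind the grasp point. The pads swing forward as they close: fully open they stand 13 mm farther back than shut.
Start: joints at [-1.329, 0.321, -0.07, 1.45, 0.023, 1.371, -0.057], TCP at [0.147, 0.633, 0.231] pointing down, gripper open.
Joint ranges: [-2.86, 2.86], [-0.3, 2.09], [-1.38, 1.24], [0.06, 2.45], [-1.56, 4.7], [0.09, 2.05], [-2.69, 2.69]. Speed limits (rad/s): [2.57, 2.57, 3.14, 3.14, 3.14, 3.14, 3.14].

### API

Orientations are given as a rotation vector (axis times angle).
In Python, from plant import ctrl gives the robot as it stands. The module is installed in compiled form; this text tells all that it offers.
- The arm moves only by the tool drive_tool, never from a script. Its argument "steps" is a list of rows, each an object of numbers: "x", "y", "z": the shift along the world's x, y, z in m; "turn": the turn about the world's z in degrees; "claw": the finger opening in m, from 0 to 0.0854. A call has 1 to 20 rows; each row is the pose to reach, as a shift and turn from the pose commanded when the call began; what a row does not reach only later rows make up. A row lasts 1/10 s, in which the tool goes at most 50 mm and 8.59 degrees, less where a joint would pass 70% of its speed; a pose out of reach is approached as far as the arm can. A call with a gripper value outside its range is refused whole. The fingers move at their own pace and stop on an object; "newtons" is the grip in N (left out, the last holds). Time passes only in rows, so rows that repeat a pose let the fingers close. It gives the time, the measured TCP pose, the force and the opening at its end, in the units of the state.
- ctrl.observe(): the state, without advancing time (a new reading comes with each control period).
- ctrl.get_image(name): name is "scene" or "top" or "wrist"; returns the picture (480x640x3 uint8, red, green, blue); there is no depth.
- ctrl.camera_info(name): a dict with "fx", "fy", "cx", "cy" (pixels), "R" (3x3) and "t" (3): a world point X has camera coordinates R X + t. Camera axes: x right, y down, z forward; pixel columns grow to the right and rows downward; lengths in m; the calibration is good to about 2 mm. A picture is of the moment at which its call begins: read the wrist's pose just before it. camera_info takes no time and is no camera call; for the wrist camera it gives the pose at the moment of the call.
- ctrl.hand_in(): hands the job in, once; it reports no verdict.
The state is a dict: "time": time; "q": joint angles; "dq": joint speeds; "tau": joint torques, N m; "tcp_pos": TCP position; "orientation": TCP orientation; "contact_force": force on the tool from outside, world axes, zero at the start; "moment": the same for the moment, N m; "width": finger opening in m.
Only numpy, scipy, OpenCV 4.12 (cv2) and the standard library are available. Lean on these libraries where they do the work, as an engineer would, in place of code of your own. Each camera call takes 0.05 s, during which the arm holds its last target. There are 200 camera calls.

### The job

The brass wing nut that holds the steel clip on the mail caddy's foot board has worked loose. Tighten it with the fingertips: push its wings round clockwise (seen from above), stroke after stroke, until the nut is fully home and will turn no farther. Do not grip the nut or pinch its wings, leave the things lying around where they are, and finish clear of everything.

Things in the scene. Friction and masses are not known exactly. Their poses are not given: they have to be found in the camera images.
- caddy: Fixed wooden mail caddy. Origin: at bench level on the axis of the upright steel stud (12 mm thick, top 64 mm above the bench) the wing nut runs on; x points from foot board to slots, z up. Foot board 18 mm thick, x from -55, y +-135. Slots: front panel at x 66, 60 mm high; panels behind, at x 106, 142 and 176, are 80, 100 and 120 mm high, with letters between them up to 129 mm.
- clip_face (a point): Middle of the flat upright face of the steel clip behind the nut, 42 mm from the stud's axis in the caddy's +x, 35 mm above the bench. The face is 100 mm wide along y; clip and lever reach 63 mm above the bench. Its base plate under the nut: top 20 mm above the bench. No finger fits between this face and the nut's wings: push the wings at the sides and front.
- wings (a point): On the brass wing nut's axis at mid-height of its wings; turns with the nut. Its x axis points along one wing, the other wing points to -x; z up. Hub 20 mm thick; two flat upright wings, each reaching 32 mm out from the axis, 6 mm thick, 22 mm high. This point is 41 mm above the bench when the nut is home, up to 4 mm higher at the start.
- wing_nut (a joint): Turn of the wing nut in rad: 0 = fully home (hard stop), negative = loose, growing clockwise seen from above. Starts at -6.4 to -4.0. At 0 the wings point along (-1, 1) and (1, -1) in the caddy's x, y; one turn lowers the nut 4 mm. Light friction (about 1.5 N of push near a wing's tip); stays where it is left.
- key_tag: Loose orange plastic key tag, 51 x 26 x 5 mm, flat on the caddy's foot board about 100 mm from the nut in the caddy's +y. To be left alone.
- pebble: Loose green glass pebble, 28 mm across, 12 mm high, on the foot board about 100 mm from the nut in the caddy's -y. To be left alone.
- flashlight: Loose black flashlight, 130 mm long along its x, 32 mm thick, lying on the bench to one side. To be left alone.
- saucer: Loose white porcelain saucer, 144 mm across, 20 mm high, on the bench to one side. To be left alone.
- mint_tin: Loose round tin with a green label, 60 mm across, 45 mm high, on the bench to one side. To be left alone.
- tape_measure: Loose yellow tape measure, 65 x 32 x 60 mm, on the bench to one side. To be left alone.

How it is judged:
On the way:
1. the wing nut has been turned to within half a turn of home (value of joint wing_nut above -3.14 rad), for 0.1 s.
At the end, for the whole second after the job is handed in: The wing nut is home (within 0.25 rad of its stop) and at rest, and the six loose bystanders are within 20 mm of where they started (value of joint wing_nut above -0.25 rad and velocity of joint wing_nut between -0.05 and 0.05 rad/s and distance of each of key_tag, pebble, flashlight, saucer, mint_tin, tape_measure from where it was at the start of the episode below 0.02 m); the robot touches nothing.
It fails at once if a bystander is lifted, carried or shoved (over 20 mm) (distance of any of key_tag, pebble, flashlight, saucer, mint_tin, tape_measure from where it was at the start of the episode above 0.02 m).
It fails at once if the nut is gripped (over 6 N on both faces of one wing, over 15 N on both wings, or over 15 N on the hub) ((contact force between the fingers and wing_nut_c1 above 6 N and contact force between the fingers and wing_nut_c2 above 6 N) or (contact force between the fingers and wing_nut_c3 above 6 N and contact force between the fingers and wing_nut_c4 above 6 N) or ((contact force between the fingers and wing_nut_c1 above 15 N or contact force between the fingers and wing_nut_c2 above 15 N) and (contact force between the fingers and wing_nut_c3 above 15 N or contact force between the fingers and wing_nut_c4 above 15 N)) or contact force between the fingers and wing_nut_c0 above 15 N).
It also fails if it takes over 48 s, if anything falls off the work surface, if the arm or the gripper's body presses on something with over 40 N, if the wrist force passes 120 N, or if a joint passes its speed limit or range.

## Working session

There is one attempt and no reset: what is moved stays moved. The work goes in short steps, Python scripts to look and compute and a tool call to move; the robot and the scene stay as the last step left them, time stands still between calls to the robot, and variables do not carry over. Pictures are saved under pics/ and viewed, about 8 in all and at most 12, crops included, and the job is handed in when it is done.

Besides the shell and the picture viewer there is one more tool, called after "Emit:" by a JSON object that holds its "method" and its "body". drive_tool: Moves the arm, as the interface text tells. Its arguments: {"type":"object","properties":{"steps":{"type":"array"},"newtons":{"type":"number"}},"required":["steps"]}

```bash
mkdir -p pics; python3 - <<'E'
from plant import ctrl
import cv2
o=ctrl.observe(); print(o)
for n in ("top","scene"):
    cv2.imwrite(f"pics/{n}0.png",ctrl.get_image(n)[:,:,::-1]); print(n,ctrl.camera_info(n))
E
```

```text
{'time': 0.0, 'q': array([-1.32886846,  0.3218297 , -0.07008366,  1.45173816,  0.02260394,
        1.37081997, -0.05693129]), 'dq': array([-0.00124399,  0.00185719,  0.00036448,  0.00074973,  0.0008942 ,
        0.00139884, -0.00067807]), 'tau': array([-2.44234388e-04, -4.93572485e+01, -3.82479317e-01, -3.14342451e+01,
        1.29199275e-02,  1.12908374e-02,  1.14654424e-05]), 'tcp_pos': array([0.1467316 , 0.63263092, 0.23018746]), 'orientation': array([-0.35708303, -3.12110937,  0.0031485 ]), 'contact_force': array([-0.04085761, -0.91070236, -0.45087622]), 'moment': array([ 0.01649181,  0.00541784, -0.0158169 ]), 'width': 0.08569638778732472}
top {'fx': 533.9184104050448, 'fy': 533.9184104050448, 'cx': 318.55846819942616, 'cy': 232.39777917880127, 'R': array([[-9.48575621e-04, -9.99601222e-01, -2.82222799e-02],
       [-9.81246553e-01,  6.37039288e-03, -1.92651549e-01],
       [ 1.92754511e-01,  2.75102703e-02, -9.80861297e-01]]), 't': array([0.01954057, 0.50229683, 1.10676465])}
scene {'fx': 502.5641591073417, 'fy': 502.5641591073417, 'cx': 322.0988529858031, 'cy': 235.78117505521683, 'R': array([[ 0.39227755,  0.91963162,  0.01989981],
       [ 0.61546908, -0.2463336 , -0.74867721],
       [-0.68360525,  0.30593697, -0.66263598]]), 't': array([-0.20316284, -0.25304999,  1.69508816])}
```

View pics/top0.png

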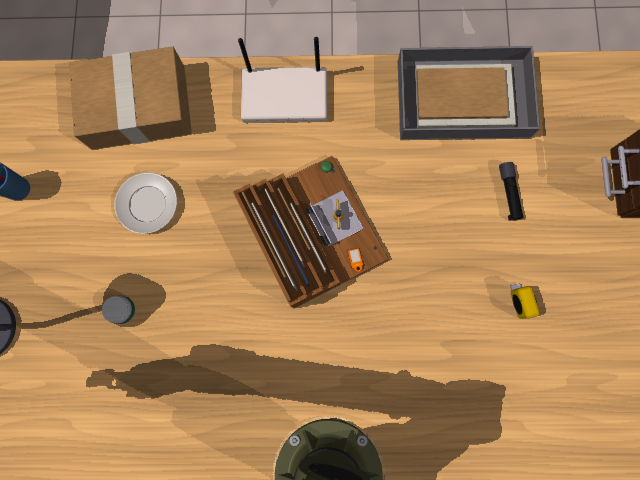

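```bash
cat > h.py <<'E'
import numpy as np
def px2w(ci,u,v,z):
    R,t=np.array(ci["R"]),np.array(ci["t"])
    d=R.T@np.array([(u-ci["cx"])/ci["fx"],(v-ci["cy"])/ci["fy"],1.]); c=-R.T@t
    return c+d*(z-c[2])/d[2]
def w2px(ci,X):
    p=np.array(ci["R"])@np.array(X)+np.array(ci["t"]); return np.array([ci["fx"]*p[0]/p[2]+ci["cx"],ci["fy"]*p[1]/p[2]+ci["cy"]])
E
python3 - <<'E'
from plant import ctrl
import cv2
from h import *
ci=ctrl.camera_info("top")
print(px2w(ci,338,213,.05),px2w(ci,390,260,.018),px2w(ci,335,155,.018))
im=cv2.imread("pics/top0.png")[145:315,225:400]
cv2.imwrite("pics/top0c.png",cv2.resize(im,None,fx=3.5,fy=3.5,interpolation=cv2.INTER_CUBIC))
E
```

```text
[ 0.54494604 -0.02471215  0.05      ] [ 0.44575884 -0.1381631   0.018     ] [ 0.68866669 -0.0192379   0.018     ]
```

View pics/top0c.png

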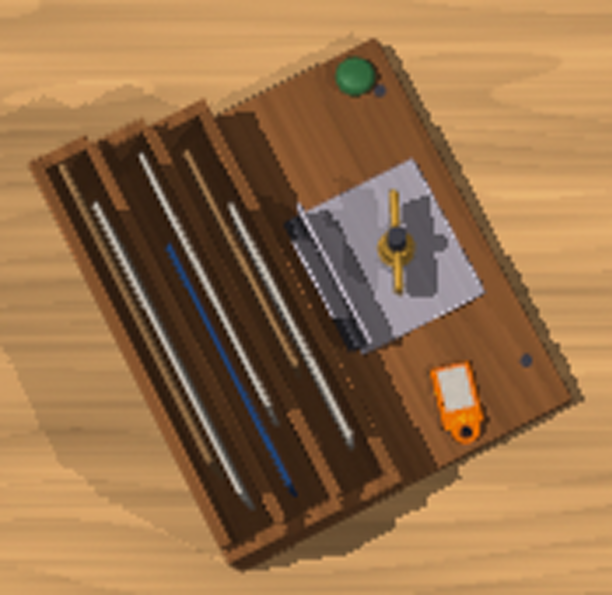

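View pics/scene0.png

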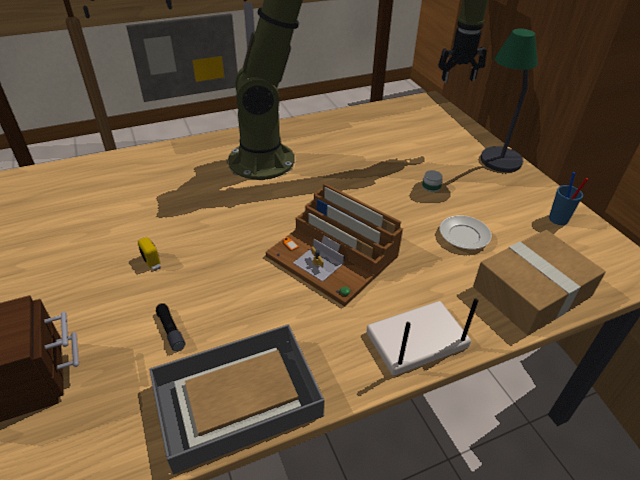

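```bash
python3 - <<'E'
from plant import ctrl
from h import *
ci=ctrl.camera_info("top")
a=px2w(ci,337.6,199.3,.055);b=px2w(ci,339.3,228.7,.055)
print(a,b,(a+b)/2,np.degrees(np.arctan2(*(a-b)[1::-1])),np.linalg.norm(a-b),px2w(ci,338.4,213,.064))
E
```

```text
[ 0.57440701 -0.02403861  0.055     ] [ 0.50903996 -0.02718763  0.055     ] [ 0.54172348 -0.02561312  0.055     ] 2.7580545894841637 0.06544285463344687 [ 0.54166001 -0.02544045  0.064     ]
```

Emit:
{"method": "drive_tool", "body": {"steps": [{"x": 0.024, "y": -0.04, "z": 0, "turn": 1}, {"x": 0.048, "y": -0.08, "z": 0, "turn": 2}, {"x": 0.072, "y": -0.12, "z": 0, "turn": 3}, {"x": 0.096, "y": -0.16, "z": 0, "turn": 4}, {"x": 0.12, "y": -0.2, "z": 0, "turn": 5}, {"x": 0.144, "y": -0.24, "z": 0, "turn": 6}, {"x": 0.168, "y": -0.28, "z": 0, "turn": 7}, {"x": 0.192, "y": -0.32, "z": 0, "turn": 8}, {"x": 0.216, "y": -0.36, "z": 0, "turn": 9}, {"x": 0.24, "y": -0.4, "z": 0, "turn": 10}, {"x": 0.264, "y": -0.44, "z": 0, "turn": 11}, {"x": 0.288, "y": -0.48, "z": 0, "turn": 12}, {"x": 0.312, "y": -0.52, "z": 0, "turn": 13}, {"x": 0.336, "y": -0.56, "z": 0, "turn": 14}, {"x": 0.36, "y": -0.6, "z": 0, "turn": 15}, {"x": 0.384, "y": -0.64, "z": -0.01, "turn": 16}, {"x": 0.395, "y": -0.658, "z": -0.03, "turn": 18, "claw": 0.036}, {"x": 0.395, "y": -0.658, "z": -0.03, "turn": 18, "claw": 0.036}, {"x": 0.395, "y": -0.658, "z": -0.03, "turn": 18, "claw": 0.036}, {"x": 0.395, "y": -0.658, "z": -0.03, "turn": 18, "claw": 0.036}], "newtons": 20}}

```text
schema error: expected keys x, y, z, turn, claw
```

```bash
python3 - <<'E'
from plant import ctrl
import cv2
from h import *
from scipy.spatial.transform import Rotation as Ro
o=ctrl.observe(); ci=ctrl.camera_info("wrist")
cv2.imwrite("pics/w1.png",ctrl.get_image("wrist")[:,:,::-1])
R=Ro.from_rotvec(o["orientation"]).as_matrix()
print(o["time"],o["tcp_pos"],o["q"],o["width"],o["contact_force"],o["moment"],"yaw y",np.degrees(np.arctan2(R[1,1],R[0,1])));print(ci)
for r in (0,.032): print(w2px(ci,[.5417+r,-.0255,.055]))
E
```

```text
0.1 [0.14671182 0.63272306 0.23032162] [-1.32891754  0.32175872 -0.07007452  1.45156252  0.0225715   1.37081109
 -0.05691326] 0.08536267936512329 [-0.02032958 -0.08868152  0.53911061] [0.00264184 0.01364718 0.04186966] yaw y 76.94920153157423
{'fx': 337.82300121180504, 'fy': 337.82300121180504, 'cx': 323.7543160527695, 'cy': 238.66962869380518, 'R': array([[ 0.22544117,  0.97425598, -0.00125278],
       [ 0.92749179, -0.21422606,  0.30637586],
       [ 0.29822014, -0.07023168, -0.9519098 ]]), 't': array([-0.65052636, -0.04075425,  0.37881741])}
[-57.87828253 572.48011092]
[-45.70420214 586.17999478]
```

View pics/w1.png

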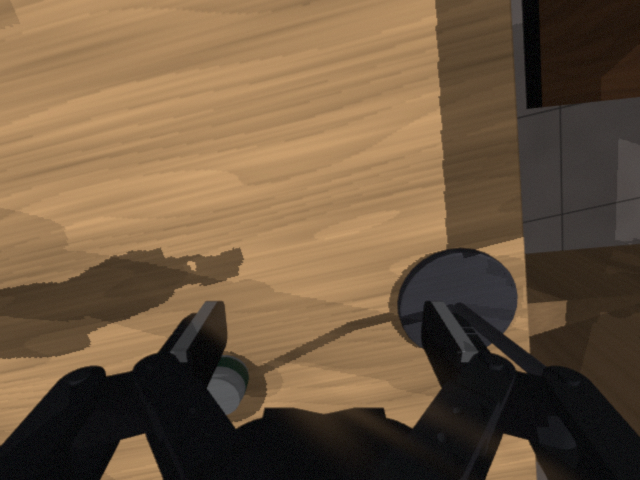

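Emit:
{"method": "drive_tool", "body": {"steps": [{"x": 0.014, "y": -0.045, "z": 0, "turn": 1, "claw": 0.085}, {"x": 0.03, "y": -0.09, "z": 0, "turn": 2, "claw": 0.085}, {"x": 0.05, "y": -0.13, "z": 0, "turn": 3, "claw": 0.085}, {"x": 0.074, "y": -0.17, "z": 0, "turn": 4, "claw": 0.085}, {"x": 0.1, "y": -0.21, "z": 0, "turn": 5, "claw": 0.085}, {"x": 0.13, "y": -0.25, "z": 0, "turn": 6, "claw": 0.085}, {"x": 0.16, "y": -0.29, "z": 0, "turn": 7, "claw": 0.085}, {"x": 0.19, "y": -0.33, "z": 0, "turn": 8, "claw": 0.085}, {"x": 0.215, "y": -0.37, "z": 0, "turn": 9, "claw": 0.085}, {"x": 0.24, "y": -0.41, "z": 0, "turn": 10, "claw": 0.085}, {"x": 0.264, "y": -0.45, "z": 0, "turn": 11, "claw": 0.085}, {"x": 0.288, "y": -0.49, "z": 0, "turn": 12, "claw": 0.085}, {"x": 0.312, "y": -0.53, "z": 0, "turn": 13, "claw": 0.06}, {"x": 0.336, "y": -0.57, "z": 0, "turn": 14, "claw": 0.036}, {"x": 0.36, "y": -0.61, "z": 0, "turn": 15, "claw": 0.036}, {"x": 0.384, "y": -0.645, "z": -0.01, "turn": 16, "claw": 0.036}, {"x": 0.395, "y": -0.658, "z": -0.03, "turn": 18, "claw": 0.036}, {"x": 0.395, "y": -0.658, "z": -0.03, "turn": 18, "claw": 0.036}, {"x": 0.395, "y": -0.658, "z": -0.03, "turn": 18, "claw": 0.036}, {"x": 0.395, "y": -0.658, "z": -0.03, "turn": 18, "claw": 0.036}], "newtons": 20}}

```text
time: 2.15
tcp_pos: [0.5417, -0.0232, 0.2019]
orientation: [-0.138, 3.138, 0.002]
contact_force: [0.1, 0.0, -0.6]
width: 0.036
```

```bash
cat > look.py <<'E'
from plant import ctrl
import cv2,sys
from h import *
from scipy.spatial.transform import Rotation as Ro
o=ctrl.observe(); ci=ctrl.camera_info("wrist")
if len(sys.argv)>1: cv2.imwrite(f"pics/{sys.argv[1]}.png",ctrl.get_image("wrist")[:,:,::-1])
R=Ro.from_rotvec(o["orientation"]).as_matrix()
print(o["time"],o["tcp_pos"],"q",o["q"].round(3),o["width"],o["contact_force"],o["moment"],"yaw y",np.degrees(np.arctan2(R[1,1],R[0,1])))
import pickle; pickle.dump(ci,open("ci.pkl","wb"))
for r in (-.032,0,.032): print(w2px(ci,[.5417+r,-.0255+.05*r,.055]))
E
python3 look.py w2
```

```text
2.15 [ 0.54168383 -0.02320786  0.20190744] q [-0.627  0.117  0.673  1.783 -0.077  1.268  1.725] 0.03595876975206689 [ 1.23606882e-01  4.12181126e-05 -6.14770143e-01] [-0.00329558  0.06808076 -0.04680484] yaw y 95.04838104161938
[321.14201017 185.19162648]
[319.83134313 221.43353326]
[318.60417309 255.36662269]
```

View pics/w2.png

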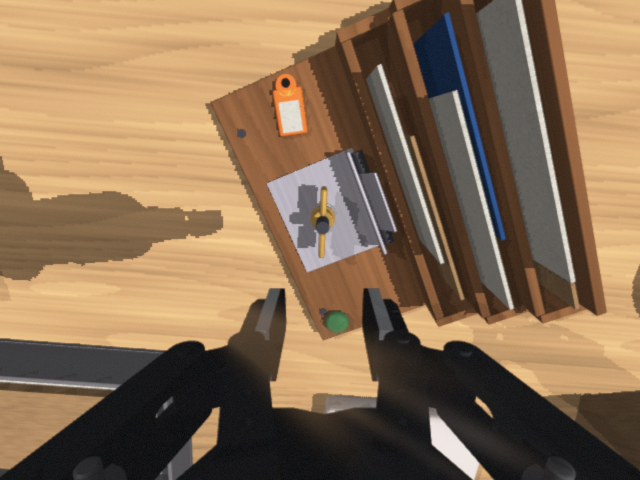

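Emit:
{"method": "drive_tool", "body": {"steps": [{"x": 0.001, "y": -0.0015, "z": -0.04, "turn": -3, "claw": 0.036}, {"x": 0.001, "y": -0.0015, "z": -0.08, "turn": -5, "claw": 0.036}, {"x": 0.001, "y": -0.0015, "z": -0.11, "turn": -5, "claw": 0.036}, {"x": 0.001, "y": -0.0015, "z": -0.125, "turn": -5, "claw": 0.036}, {"x": 0.001, "y": -0.0015, "z": -0.14, "turn": -5, "claw": 0.036}, {"x": 0.001, "y": -0.0015, "z": -0.15, "turn": -5, "claw": 0.036}, {"x": 0.001, "y": -0.0015, "z": -0.16, "turn": -5, "claw": 0.036}, {"x": 0.001, "y": -0.0015, "z": -0.168, "turn": -5, "claw": 0.036}, {"x": 0.001, "y": -0.0015, "z": -0.168, "turn": -5, "claw": 0.036}]}}

```text
time: 3.1
tcp_pos: [0.5424, -0.0263, 0.0327]
orientation: [-0.001, -3.14, 0.0]
contact_force: [0.0, -0.1, -0.3]
width: 0.036
```

```bash
python3 look.py w3
```

```text
3.1 [ 0.54238764 -0.02627561  0.03266984] q [-0.56   0.33   0.643  1.946 -0.242  0.944  1.771] 0.035951499913746125 [ 0.03543825 -0.10560038 -0.30122857] [-0.00743304  0.04206033 -0.04227134] yaw y 89.94692736021979
[318.67613469 253.9980255 ]
[323.01609753 327.85935355]
[326.77952477 391.90868852]
```

View pics/w3.png

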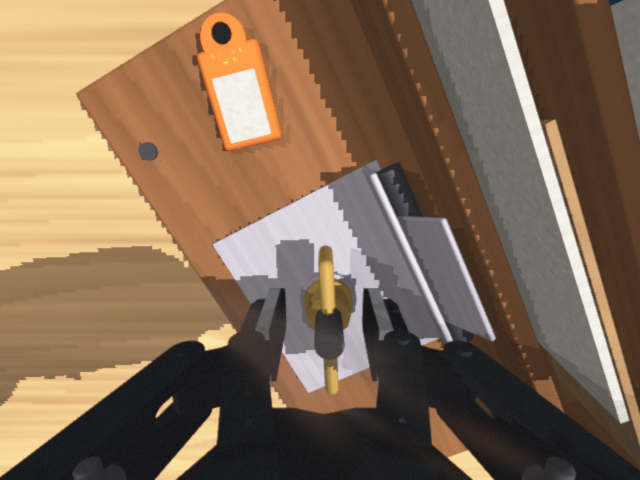

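Emit:
{"method": "drive_tool", "body": {"steps": [{"x": 0.0, "y": 0.002, "z": 0, "turn": -8, "claw": 0.036}, {"x": 0.0, "y": 0.002, "z": 0, "turn": -16, "claw": 0.036}, {"x": 0.0, "y": 0.002, "z": 0, "turn": -24, "claw": 0.036}, {"x": 0.0, "y": 0.002, "z": 0, "turn": -32, "claw": 0.036}, {"x": 0.0, "y": 0.002, "z": 0, "turn": -40, "claw": 0.036}, {"x": 0.0, "y": 0.002, "z": 0, "turn": -48, "claw": 0.036}, {"x": 0.0, "y": 0.002, "z": 0, "turn": -56, "claw": 0.036}, {"x": 0.0, "y": 0.002, "z": 0, "turn": -64, "claw": 0.036}, {"x": 0.0, "y": 0.002, "z": 0, "turn": -72, "claw": 0.036}, {"x": 0.0, "y": 0.002, "z": 0, "turn": -80, "claw": 0.036}]}}

```text
time: 4.15
tcp_pos: [0.5435, -0.0241, 0.034]
orientation: [2.026, 2.4, 0.002]
contact_force: [1.5, -0.6, -2.1]
width: 0.0362
```

```bash
python3 look.py w4
```

```text
4.15 [ 0.54351441 -0.0240522   0.03400681] q [-0.786  0.406  0.921  1.951 -0.391  0.972  0.489] 0.03621101142094523 [ 1.45778975 -0.63364995 -2.14431182] [ 0.0280077  -0.0960114   0.02216953] yaw y 9.640898268019416
[238.11030431 326.1728991 ]
[315.80505726 334.08717087]
[392.14799648 341.86374195]
```

View pics/w4.png

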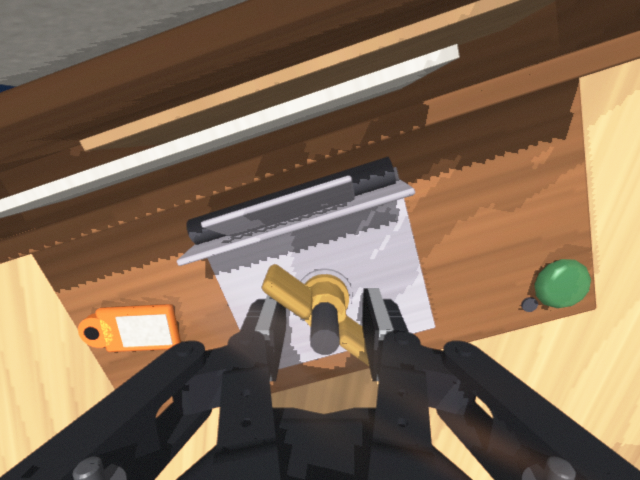

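Emit:
{"method": "drive_tool", "body": {"steps": [{"x": 0.0, "y": 0, "z": 0, "turn": -8, "claw": 0.036}, {"x": 0.0, "y": 0, "z": 0, "turn": -16, "claw": 0.036}, {"x": 0.0, "y": 0, "z": 0, "turn": -24, "claw": 0.036}, {"x": 0.0, "y": 0, "z": 0, "turn": -32, "claw": 0.036}, {"x": 0.0, "y": 0, "z": 0, "turn": -40, "claw": 0.036}, {"x": 0.0, "y": 0, "z": 0, "turn": -48, "claw": 0.036}, {"x": 0.0, "y": 0, "z": 0, "turn": -56, "claw": 0.036}, {"x": 0.0, "y": 0, "z": 0, "turn": -64, "claw": 0.036}, {"x": 0.0, "y": 0, "z": 0, "turn": -72, "claw": 0.036}, {"x": 0.0, "y": 0, "z": 0, "turn": -80, "claw": 0.036}]}}

```text
time: 5.2
tcp_pos: [0.5439, -0.0239, 0.0338]
orientation: [3.095, 0.54, 0.003]
contact_force: [1.5, -0.5, -0.7]
width: 0.0359
```

```bash
python3 look.py
```

```text
5.2 [ 0.54389545 -0.02386867  0.03384192] q [-0.968  0.561  1.188  1.955 -0.608  1.044 -0.73 ] 0.03592657212730504 [ 1.47866617 -0.53812613 -0.73109694] [ 0.03679497 -0.35548611  0.02768926] yaw y -70.18643388581721
[305.73196945 398.39370564]
[327.08566202 338.60192188]
[351.47429005 270.31211355]
```

Emit:
{"method": "drive_tool", "body": {"steps": [{"x": 0.0, "y": 0, "z": 0, "turn": 8, "claw": 0.036}, {"x": 0.0, "y": 0, "z": 0, "turn": 16, "claw": 0.036}, {"x": 0.0, "y": 0, "z": 0.03, "turn": 20, "claw": 0.036}, {"x": 0.0, "y": 0, "z": 0.065, "turn": 20, "claw": 0.036}, {"x": 0.0, "y": 0, "z": 0.07, "turn": 28, "claw": 0.036}, {"x": 0.0, "y": 0, "z": 0.07, "turn": 36, "claw": 0.036}, {"x": 0.0, "y": 0, "z": 0.07, "turn": 44, "claw": 0.036}, {"x": 0.0, "y": 0, "z": 0.07, "turn": 52, "claw": 0.036}, {"x": 0.0, "y": 0, "z": 0.07, "turn": 60, "claw": 0.036}, {"x": 0.0, "y": 0, "z": 0.07, "turn": 68, "claw": 0.036}, {"x": 0.0, "y": 0, "z": 0.07, "turn": 76, "claw": 0.036}, {"x": 0.0, "y": 0, "z": 0.07, "turn": 84, "claw": 0.036}, {"x": 0.0, "y": 0, "z": 0.07, "turn": 92, "claw": 0.036}, {"x": 0.0, "y": 0, "z": 0.07, "turn": 100, "claw": 0.036}]}}

```text
time: 6.6
tcp_pos: [0.5432, -0.0243, 0.1041]
orientation: [1.56, 2.726, 0.002]
contact_force: [-0.6, 1.1, -0.8]
width: 0.0357
```

```bash
python3 look.py
```

```text
6.6 [ 0.54324249 -0.02430724  0.10405505] q [-0.788  0.269  0.896  1.896 -0.238  1.086  0.733] 0.03573856838570064 [-0.62184087  1.1271997  -0.79357873] [-0.01050002 -0.04787614  0.03174964] yaw y 30.427208134468955
[270.18095288 242.99258339]
[317.95234886 266.03029739]
[363.63898928 288.06263986]
```

Emit:
{"method": "drive_tool", "body": {"steps": [{"x": 0.0, "y": 0, "z": 0, "turn": 8, "claw": 0.036}, {"x": 0.0, "y": 0, "z": 0, "turn": 16, "claw": 0.036}, {"x": 0.0, "y": 0, "z": 0, "turn": 24, "claw": 0.036}, {"x": 0.0, "y": 0, "z": 0, "turn": 32, "claw": 0.036}, {"x": 0.0, "y": 0, "z": 0, "turn": 40, "claw": 0.036}, {"x": 0.0, "y": 0, "z": 0, "turn": 48, "claw": 0.036}, {"x": 0.0, "y": 0, "z": 0, "turn": 56, "claw": 0.036}, {"x": 0.0, "y": 0, "z": 0, "turn": 64, "claw": 0.036}, {"x": 0.0, "y": 0, "z": 0, "turn": 72, "claw": 0.036}, {"x": 0.0, "y": 0, "z": 0, "turn": 80, "claw": 0.036}, {"x": 0.0, "y": 0, "z": 0, "turn": 88, "claw": 0.036}, {"x": 0.0, "y": 0, "z": 0, "turn": 96, "claw": 0.036}, {"x": 0.0, "y": 0, "z": 0, "turn": 102, "claw": 0.036}, {"x": 0.0, "y": 0, "z": 0, "turn": 102, "claw": 0.036}]}}

```text
time: 8.0
tcp_pos: [0.5433, -0.0245, 0.1041]
orientation: [-1.127, 2.931, -0.0]
contact_force: [1.3, -0.5, 0.4]
width: 0.0358
```

```bash
python3 look.py w5
```

```text
8.0 [ 0.54325465 -0.02447832  0.10406889] q [-0.56   0.221  0.624  1.889 -0.146  1.076  2.427] 0.03583193379766602 [ 1.31769095 -0.54813527  0.37334388] [-0.01555004  0.02488954  0.02540931] yaw y 132.0620330065699
[358.87292022 220.26707641]
[324.1443337  259.90549016]
[291.91589434 296.69029318]
```

View pics/w5.png

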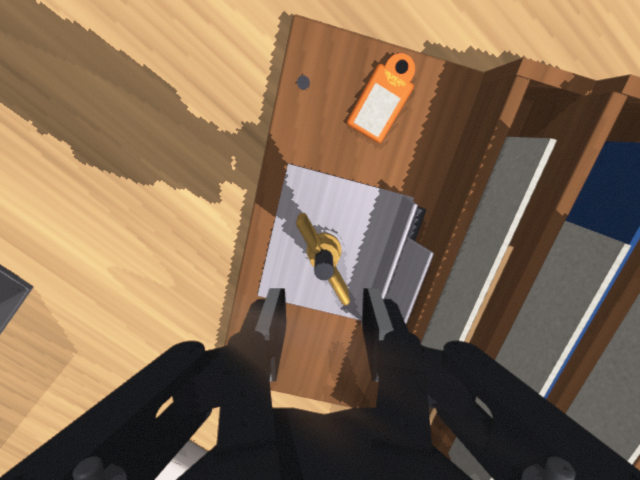

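```bash
python3 - <<'E'
import pickle
from h import *
ci=pickle.load(open("ci.pkl","rb"))
a=px2w(ci,302,215,.054);b=px2w(ci,348,303,.054);print(a,b,(a+b)/2,np.degrees(np.arctan2(*(b-a)[1::-1])),np.linalg.norm(a-b))
a=px2w(ci,293,163,.02);b=px2w(ci,261,292,.02);print(np.degrees(np.arctan2(*(a-b)[1::-1])))
E
```

```text
[ 0.52979236 -0.05368607  0.054     ] [0.55363864 0.0057449  0.054     ] [ 0.5417155  -0.02397059  0.054     ] 68.13720564452892 0.06403659469431705
-153.61938121749674
```

Emit:
{"method": "drive_tool", "body": {"steps": [{"x": -0.0005, "y": 0.0005, "z": -0.025, "turn": 0, "claw": 0.036}, {"x": -0.0005, "y": 0.0005, "z": -0.04, "turn": 0, "claw": 0.036}, {"x": -0.0005, "y": 0.0005, "z": -0.055, "turn": 0, "claw": 0.036}, {"x": -0.0005, "y": 0.0005, "z": -0.065, "turn": 0, "claw": 0.036}, {"x": -0.0005, "y": 0.0005, "z": -0.072, "turn": -4, "claw": 0.036}, {"x": -0.0005, "y": 0.0005, "z": -0.072, "turn": -12, "claw": 0.036}, {"x": -0.0005, "y": 0.0005, "z": -0.072, "turn": -20, "claw": 0.036}, {"x": -0.0005, "y": 0.0005, "z": -0.072, "turn": -28, "claw": 0.036}, {"x": -0.0005, "y": 0.0005, "z": -0.072, "turn": -36, "claw": 0.036}, {"x": -0.0005, "y": 0.0005, "z": -0.072, "turn": -44, "claw": 0.036}, {"x": -0.0005, "y": 0.0005, "z": -0.072, "turn": -52, "claw": 0.036}, {"x": -0.0005, "y": 0.0005, "z": -0.072, "turn": -60, "claw": 0.036}, {"x": -0.0005, "y": 0.0005, "z": -0.072, "turn": -68, "claw": 0.036}, {"x": -0.0005, "y": 0.0005, "z": -0.072, "turn": -76, "claw": 0.036}, {"x": -0.0005, "y": 0.0005, "z": -0.072, "turn": -84, "claw": 0.036}, {"x": -0.0005, "y": 0.0005, "z": -0.072, "turn": -92, "claw": 0.036}, {"x": -0.0005, "y": 0.0005, "z": -0.072, "turn": -100, "claw": 0.036}]}}

```text
time: 9.75
tcp_pos: [0.543, -0.0242, 0.0313]
orientation: [1.532, 2.741, -0.0]
contact_force: [1.3, -1.4, -1.4]
width: 0.0362
```

```bash
python3 look.py
```

```text
9.75 [ 0.54303009 -0.02416211  0.03134989] q [-0.804  0.419  0.943  1.954 -0.41   0.971  0.888] 0.03618538240507397 [ 1.31225541 -1.38208168 -1.42243545] [-0.08041697 -0.20718733  0.02752048] yaw y 31.6063179318863
[243.38883468 301.44285433]
[315.53007442 335.44785563]
[382.80620031 367.15960271]
```

Emit:
{"method": "drive_tool", "body": {"steps": [{"x": 0, "y": 0, "z": 0, "turn": -8, "claw": 0.036}, {"x": 0, "y": 0, "z": 0, "turn": -16, "claw": 0.036}, {"x": 0, "y": 0, "z": 0, "turn": -24, "claw": 0.036}, {"x": 0, "y": 0, "z": 0, "turn": -32, "claw": 0.036}, {"x": 0, "y": 0, "z": 0, "turn": -40, "claw": 0.036}, {"x": 0, "y": 0, "z": 0, "turn": -48, "claw": 0.036}, {"x": 0, "y": 0, "z": 0, "turn": -56, "claw": 0.036}, {"x": 0, "y": 0, "z": 0, "turn": -64, "claw": 0.036}, {"x": 0, "y": 0, "z": 0, "turn": -70, "claw": 0.036}, {"x": 0, "y": 0, "z": 0, "turn": -76, "claw": 0.036}, {"x": 0, "y": 0, "z": 0, "turn": -82, "claw": 0.036}, {"x": 0, "y": 0, "z": 0, "turn": -86, "claw": 0.036}]}}

```text
time: 10.95
tcp_pos: [0.5434, -0.0233, 0.0313]
orientation: [2.989, 0.965, 0.003]
contact_force: [2.7, 1.0, -1.8]
width: 0.036
```

```bash
python3 look.py w6
```

```text
10.95 [ 0.54343654 -0.02332215  0.03131164] q [-0.976  0.577  1.201  1.957 -0.627  1.047 -0.438] 0.03603018576289449 [ 2.6699639   0.97583608 -1.77399296] [ 0.2300014  -0.40786669 -0.00068024] yaw y -54.22617792944386
[285.68617296 396.13572724]
[326.14798256 342.6199776 ]
[371.70088212 282.37063157]
```

View pics/w6.png

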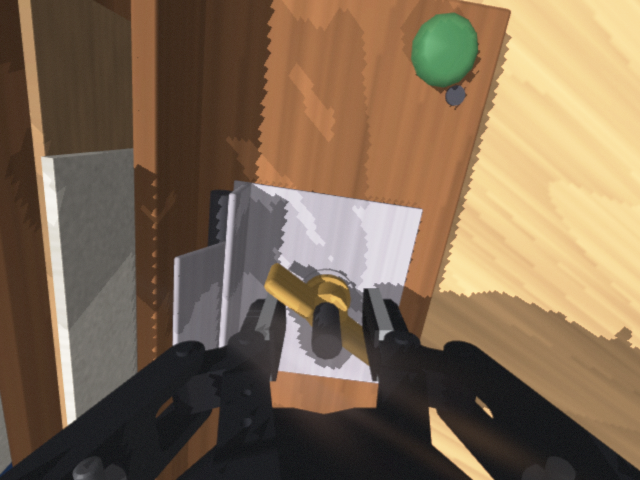

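Emit:
{"method": "drive_tool", "body": {"steps": [{"x": 0.0, "y": 0, "z": 0, "turn": 8, "claw": 0.036}, {"x": 0.0, "y": 0, "z": 0, "turn": 16, "claw": 0.036}, {"x": 0.0, "y": 0, "z": 0.03, "turn": 20, "claw": 0.036}, {"x": 0.0, "y": 0, "z": 0.065, "turn": 20, "claw": 0.036}, {"x": 0.0, "y": 0, "z": 0.073, "turn": 28, "claw": 0.036}, {"x": 0.0, "y": 0, "z": 0.073, "turn": 36, "claw": 0.036}, {"x": 0.0, "y": 0, "z": 0.073, "turn": 44, "claw": 0.036}, {"x": 0.0, "y": 0, "z": 0.073, "turn": 52, "claw": 0.036}, {"x": 0.0, "y": 0, "z": 0.073, "turn": 60, "claw": 0.036}, {"x": 0.0, "y": 0, "z": 0.073, "turn": 68, "claw": 0.036}, {"x": 0.0, "y": 0, "z": 0.073, "turn": 76, "claw": 0.036}, {"x": 0.0, "y": 0, "z": 0.073, "turn": 84, "claw": 0.036}, {"x": 0.0, "y": 0, "z": 0.073, "turn": 92, "claw": 0.036}]}}

```text
time: 12.3
tcp_pos: [0.5423, -0.0239, 0.1043]
orientation: [1.369, 2.828, -0.0]
contact_force: [-0.1, 0.9, 0.2]
width: 0.0357
```

Emit:
{"method": "drive_tool", "body": {"steps": [{"x": 0.0, "y": 0, "z": 0, "turn": 8, "claw": 0.036}, {"x": 0.0, "y": 0, "z": 0, "turn": 16, "claw": 0.036}, {"x": 0.0, "y": 0, "z": 0, "turn": 24, "claw": 0.036}, {"x": 0.0, "y": 0, "z": 0, "turn": 32, "claw": 0.036}, {"x": 0.0, "y": 0, "z": 0, "turn": 40, "claw": 0.036}, {"x": 0.0, "y": 0, "z": 0, "turn": 48, "claw": 0.036}, {"x": 0.0, "y": 0, "z": 0, "turn": 56, "claw": 0.036}, {"x": 0.0, "y": 0, "z": 0, "turn": 64, "claw": 0.036}, {"x": 0.0, "y": 0, "z": 0, "turn": 72, "claw": 0.036}, {"x": 0.0, "y": 0, "z": 0, "turn": 80, "claw": 0.036}, {"x": 0.0, "y": 0, "z": 0, "turn": 88, "claw": 0.036}, {"x": 0.0, "y": 0, "z": 0, "turn": 96, "claw": 0.036}, {"x": 0.0, "y": 0, "z": 0, "turn": 100, "claw": 0.036}, {"x": 0.0, "y": 0, "z": 0, "turn": 100, "claw": 0.036}]}}

```text
time: 13.7
tcp_pos: [0.5423, -0.0241, 0.1042]
orientation: [1.278, -2.87, -0.0]
contact_force: [0.1, -0.4, -0.9]
width: 0.0364
```

```bash
python3 look.py w7
```

```text
13.7 [ 0.54228753 -0.02405116  0.10424198] q [-0.59   0.223  0.657  1.891 -0.154  1.078  2.537] 0.036360420783865637 [ 0.06581454 -0.38387833 -0.93891418] [ 0.00939083 -0.04544466 -0.02187126] yaw y 137.99069281285333
[361.71433566 224.52915953]
[323.02139591 260.43489085]
[286.85529337 293.99580323]
```

View pics/w7.png

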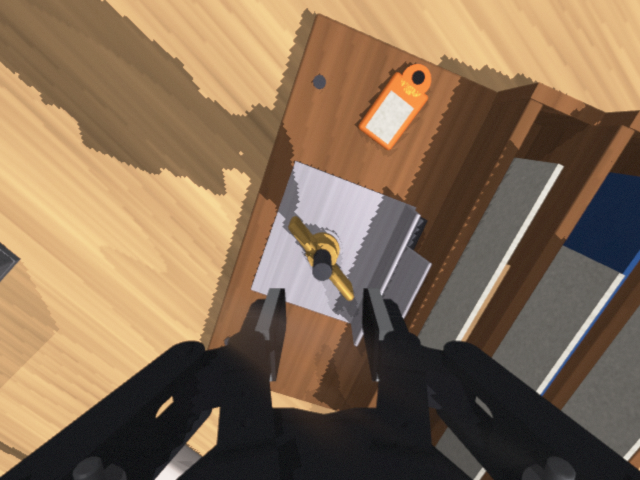

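```bash
python3 - <<'E'
import pickle
from h import *
ci=pickle.load(open("ci.pkl","rb"))
a=px2w(ci,291,218,.052);b=px2w(ci,353,300,.052);print((a+b)/2,np.degrees(np.arctan2(*(b-a)[1::-1])),np.linalg.norm(a-b))
E
```

```text
[ 0.54248683 -0.02443992  0.052     ] 83.16472926093381 0.06626689507104921
```

Emit:
{"method": "drive_tool", "body": {"steps": [{"x": 0, "y": 0, "z": -0.025, "turn": 0, "claw": 0.036}, {"x": 0, "y": 0, "z": -0.04, "turn": 0, "claw": 0.036}, {"x": 0, "y": 0, "z": -0.055, "turn": 0, "claw": 0.036}, {"x": 0, "y": 0, "z": -0.065, "turn": 0, "claw": 0.036}, {"x": 0, "y": 0, "z": -0.072, "turn": 0, "claw": 0.036}, {"x": 0, "y": 0, "z": -0.072, "turn": -4, "claw": 0.036}, {"x": 0, "y": 0, "z": -0.072, "turn": -8, "claw": 0.036}, {"x": 0, "y": 0, "z": -0.072, "turn": -12, "claw": 0.036}, {"x": 0, "y": 0, "z": -0.072, "turn": -15, "claw": 0.036}, {"x": 0, "y": 0, "z": -0.072, "turn": -17, "claw": 0.036}, {"x": 0, "y": 0, "z": -0.072, "turn": -19, "claw": 0.036}, {"x": 0, "y": 0, "z": -0.072, "turn": -21, "claw": 0.036}, {"x": 0, "y": 0, "z": -0.072, "turn": -22, "claw": 0.036}, {"x": 0, "y": 0, "z": -0.072, "turn": -22, "claw": 0.036}]}}

```text
time: 15.15
tcp_pos: [0.5431, -0.0237, 0.0326]
orientation: [-0.705, 3.06, -0.0]
contact_force: [2.5, -0.0, -1.3]
width: 0.0361
```

```bash
python3 look.py
```

```text
15.15 [ 0.54306845 -0.02371909  0.03261055] q [-0.609  0.34   0.696  1.948 -0.267  0.944  2.241] 0.03613170574236074 [ 2.46989732 -0.00447949 -1.26985145] [ 0.00157449 -0.38417028  0.00364748] yaw y 115.9620499490334
[353.13555474 256.47519103]
[320.11272625 324.53836434]
[291.19871877 384.13286891]
```

Emit:
{"method": "drive_tool", "body": {"steps": [{"x": 0, "y": 0, "z": 0, "turn": -1, "claw": 0.036}, {"x": 0, "y": 0, "z": 0, "turn": -1, "claw": 0.036}]}}

```text
time: 15.35
tcp_pos: [0.5427, -0.0237, 0.0325]
orientation: [-0.678, 3.067, 0.0]
contact_force: [2.1, 0.2, -0.5]
width: 0.0362
```

```bash
python3 look.py
```

```text
15.35 [ 0.54265559 -0.0237382   0.03251977] q [-0.612  0.341  0.7    1.948 -0.269  0.945  2.225] 0.03620267684442387 [ 2.0872328   0.22353298 -0.50287183] [ 0.06593089 -0.39982956  0.00905272] yaw y 114.93055765042176
[351.0467897  256.90641921]
[319.47237391 325.45421741]
[291.84336097 385.43657834]
```

Emit:
{"method": "drive_tool", "body": {"steps": [{"x": 0, "y": 0, "z": 0, "turn": -1, "claw": 0.036}, {"x": 0, "y": 0, "z": 0, "turn": -1, "claw": 0.036}]}}

```text
time: 15.55
tcp_pos: [0.5427, -0.0237, 0.0325]
orientation: [-0.651, 3.073, -0.0]
contact_force: [2.6, -0.3, -1.6]
width: 0.036
```

```bash
python3 look.py
```

```text
15.55 [ 0.54270946 -0.02371513  0.03250673] q [-0.615  0.341  0.703  1.949 -0.271  0.945  2.208] 0.03600021000654964 [ 2.58319915 -0.32127311 -1.63823322] [ 0.08182571 -0.60460256  0.07873676] yaw y 113.9234627511181
[349.63878081 256.2607951 ]
[319.44018739 325.32641862]
[293.04281536 385.69846755]
```

Emit:
{"method": "drive_tool", "body": {"steps": [{"x": 0, "y": 0, "z": 0, "turn": -1, "claw": 0.036}, {"x": 0, "y": 0, "z": 0, "turn": -1, "claw": 0.036}]}}

```text
time: 15.75
tcp_pos: [0.543, -0.0237, 0.0326]
orientation: [-0.624, 3.078, -0.0]
contact_force: [3.9, 1.0, -0.9]
width: 0.0364
```

```bash
python3 look.py|head -2
```

```text
15.75 [ 0.54300761 -0.02372906  0.03257716] q [-0.618  0.342  0.706  1.948 -0.272  0.945  2.192] 0.0364395133103942 [ 3.85225936  1.01211687 -0.93484294] [ 0.13763733 -0.88133031  0.11080561] yaw y 112.92570022915524
[348.39951346 255.32293085]
```

Emit:
{"method": "drive_tool", "body": {"steps": [{"x": 0, "y": 0, "z": 0, "turn": -1, "claw": 0.036}, {"x": 0, "y": 0, "z": 0, "turn": -1, "claw": 0.036}]}}

```text
time: 15.95
tcp_pos: [0.5432, -0.0238, 0.0326]
orientation: [-0.596, 3.083, -0.001]
contact_force: [6.0, -0.4, -1.5]
width: 0.0361
```

```bash
python3 look.py w8|head -2
```

```text
15.95 [ 0.54323664 -0.02377684  0.03261187] q [-0.62   0.343  0.71   1.948 -0.274  0.945  2.176] 0.03613442453706241 [ 5.95041655 -0.38338882 -1.4795392 ] [ 0.11495773 -1.16295496  0.04007301] yaw y 111.90279365675393
[347.14410468 254.31463299]
```

View pics/w8.png

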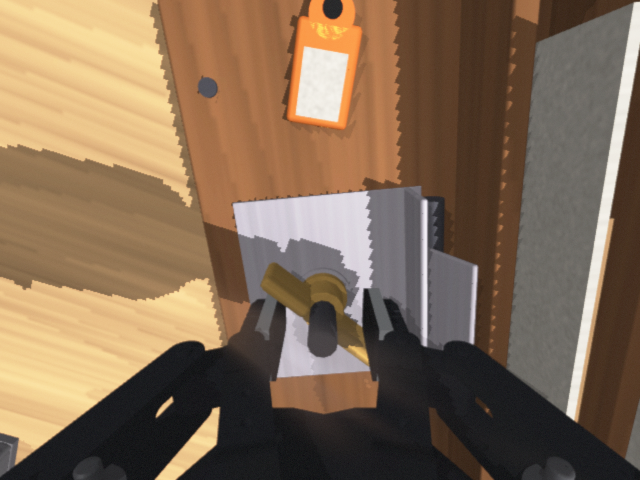

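Emit:
{"method": "drive_tool", "body": {"steps": [{"x": 0, "y": 0, "z": 0, "turn": 4, "claw": 0.036}, {"x": 0, "y": 0, "z": 0, "turn": 12, "claw": 0.036}, {"x": 0, "y": 0, "z": 0, "turn": 20, "claw": 0.036}, {"x": 0, "y": 0, "z": 0.03, "turn": 25, "claw": 0.036}, {"x": 0, "y": 0, "z": 0.075, "turn": 25, "claw": 0.036}, {"x": 0, "y": 0, "z": 0.12, "turn": 25, "claw": 0.036}, {"x": 0, "y": 0, "z": 0.14, "turn": 25, "claw": 0.036}, {"x": 0, "y": 0, "z": 0.14, "turn": 25, "claw": 0.036}, {"x": 0, "y": 0, "z": 0.14, "turn": 25, "claw": 0.036}]}}

```text
time: 16.9
tcp_pos: [0.5411, -0.0239, 0.1718]
orientation: [1.25, -2.88, -0.002]
contact_force: [0.9, 0.9, -0.1]
width: 0.0358
```

```bash
python3 look.py w9|head -2; python3 -c "
import cv2
im=cv2.imread('pics/w9.png')[130:330,200:440];cv2.imwrite('pics/w9c.png',cv2.resize(im,None,fx=3,fy=3,interpolation=2))"
```

```text
16.9 [ 0.54111745 -0.02385942  0.17176002] q [-0.62   0.146  0.674  1.82  -0.097  1.211  2.473] 0.03579812882410584 [ 0.90592024  0.8949443  -0.11542411] [-0.05435784  0.0350527   0.01033658] yaw y 136.92029275283107
[350.26701648 201.8410753 ]
```

View pics/w9c.png

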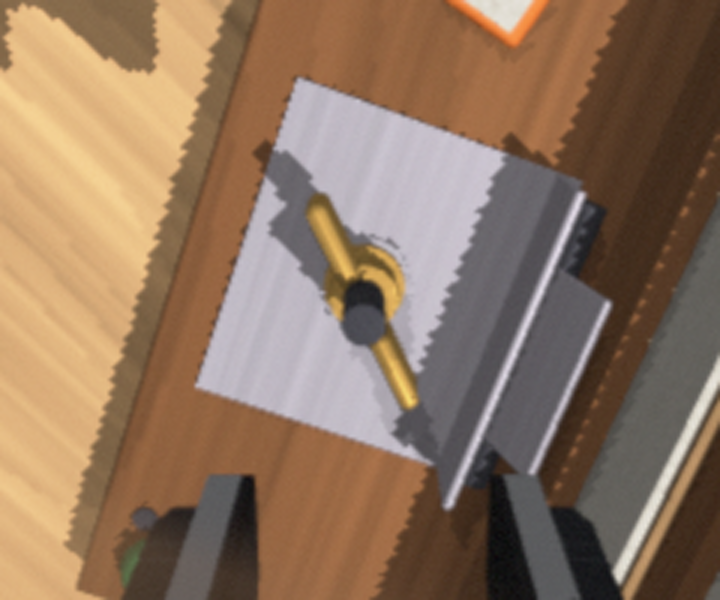

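```bash
python3 - <<'E'
import pickle
from h import *
ci=pickle.load(open("ci.pkl","rb"))
f=lambda x,y,z:px2w(ci,200+x/3,130+y/3,z)
a=f(316,196,.051);b=f(413,406,.051);print((a+b)/2,np.degrees(np.arctan2(*(b-a)[1::-1])),np.linalg.norm(a-b))
a=f(298,76,.02);b=f(196,387,.02);print(np.degrees(np.arctan2(*(a-b)[1::-1])))
a=f(583,193,.062);b=f(447,507,.062);print(np.degrees(np.arctan2(*(a-b)[1::-1])))
E
```

```text
[ 0.54299427 -0.02369499  0.051     ] 70.74676669698886 0.0646972597198767
-152.81080711524461
-153.1728934687449
```

```bash
python3 -c "
from plant import ctrl
print(ctrl.observe()['time'],ctrl.hand_in())"
```

```text
the job is handed in; nothing more can be done
16.95 None
```

I tightened the wing nut home and handed the job in at 16.95 s of the 48 s allowed. The hand-in gives no verdict, so this rests on my own checks.

- **How:** I set the fingers 36 mm apart, straddling the hub without gripping. I pushed the wings clockwise in three strokes, lifting and rewinding between them. The first two strokes ended early because arm joint 3 was close to its range limit (1.20 of 1.24 rad).
- **Nut home:** From about −5.1 rad, the last 1° steps raised the push from about 2.5 to 6 N, at the angle predicted for the stop. After I backed off, the wings measured 70.7° in the world frame against about 71–72° expected at home. That is roughly 0.02 rad off, with 0.25 rad allowed.
- **Forces:** The force readings stayed at about 6 N or less.
- **Clear at the end:** The fingertips were 0.17 m above the bench, with only about 1 N of residual reading and nothing touched.
- **Bystanders:** The key tag and pebble looked undisturbed in the wrist pictures taken during the strokes. I did not re-measure any of the six at the end; after crossing over from its start, the arm worked only above the nut.

The top and wrist cameras disagreed by about 2 mm on where the nut's axis is. I used a value between them, and the fingers proved well centred.

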